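# Put the spice bin back under the shelf

### The job

Carry the loose wooden spice bin level (without tipping or dropping it) to the empty bay of the little white two-level shelf: set it on the lower board with its back end under the upper board and its knob towards the open front, and let go of it part-way in. Then take it by its knob and push it straight in until it is fully home. Leave the other two bins, the white jar and the green bottle where they are.

Things in the scene. Friction and masses are not known exactly. Their poses are not given: they have to be found in the camera images.
- rack: White two-level counter shelf, fixed, 310 mm wide. Origin at counter height under the middle of the UPPER board's front edge; x points into the bays, y along the shelf, z up. Lower board: top 40 mm above the counter, x = -90 to 165 mm, so a 90 mm ledge is open in front. Upper board: x = 0 to 165, underside 100 mm, top 112 mm above the counter.
- rack_bays (a point): Middle of the bays' mouth: on the lower board's top, right below the middle of the upper board's front edge (40 mm above the shelf's origin); axes as the shelf's. Four 10 mm upright walls at y = -150, -50, 50, 150 mm make three bays, 90 mm wide and 60 mm high inside, centred at y = -100, 0, 100 mm. One is empty.
- rack_stop (a point): On the lower board at the foot of the front face of the 20 mm high back rail, 150 mm behind the upper board's front edge, in the middle of the shelf's width. The rail stops a bin that is fully home.
- bin: The loose spice bin: open oak box with small jars fixed in it below the rim, 140 mm long (x), 64 wide (y), 50 high, 0.3 to 0.65 kg. Origin at the centre of the box's underside, z up; its front, with the knob, is the -x end. Starts on the counter beside the shelf. Home, its back end is at the rail and its front face 10 mm behind the upper board's front edge; only the knob stands out.
- bin_knob: The loose bin's white round knob, a ball of 26 mm diameter fixed to the front of the bin by a 12 mm stem. Origin at the ball's centre: 102 mm from the bin's centre towards -x, 32 mm out from the front face, 34 mm above the bin's underside. Axes as the bin's.
- bin_b: A second bin like the loose one, knob included, already home in one of the bays; leave it. Origin and axes as for the loose bin.
- bin_c: A third bin like the loose one, already home in another bay; leave it. Origin and axes as for the loose bin.
- liner: Cork liner, 130 x 75 mm and paper-thin (no step), lying on the lower board in the EMPTY bay. Origin at its centre on the lower board's top face, 80 mm behind the upper board's front edge, on the bay's middle line: where the bin's origin comes when home. Axes as the shelf's.
- canister: White ceramic jar, 72 mm diameter, 110 mm tall, standing on the upper board, its near side at least 60 mm behind the front edge; leave it. Origin at the centre of its base.
- bottle: Green glass bottle, 60 mm diameter, 190 mm tall, standing on the counter beyond the loose bin; leave it. Origin at the centre of its base.

How it is judged:
By the outcome, as a careful person would: the job done as asked, in the order asked, and still so for the second after the job is handed in, with the robot touching nothing.
It also fails if it takes over 54 s, if anything falls off the work surface, if the arm or the gripper's body presses on something with over 40 N, if the wrist force passes 120 N, or if a joint passes its speed limit or range.

### The arm

A 6-joint arm with a two-finger parallel gripper is mounted at the origin on the work surface. World frame = base frame: x ahead of the robot, y to its left, z up, the work surface at z = 0. Lengths are in m, angles in rad, forces in N, time in s.
With the tool pointing down it reaches from about 0.35 to 0.875 m from the base axis. Payload 4.2 kg.
Tool frame: the origin (TCP) lies between the finger pads; the fingertips stand finger_overhang ahead of it and the grasp point (between the pads) lies 8 mm behind it (finger_overhang is the distance from the TCP to the fingertips, in m); z points along the fingers, y is the line along which they close (so a half turn about z gives the same grasp; the last joint's range is limited). The gripper opens to 85 mm and grips with 20 to 120 N. Pads are 22 mm wide; open, the fingers measure 114 mm over their backs; the gripper's body (76 mm by 85 mm) begins 54 mm behind the grasp point. The pads swing forward as they close: fully open they stand 13 mm farther back than shut.
Start: joints at [1.362, 0.385, 0.008, 0, -1.194, -0.259], TCP at [0.282, 0.558, 0.242] pointing down, gripper open.
Joint ranges: [-3.14, 3.14], [-1.21, 2.06], [-1.07, 1.41], [-3.16, 2.05], [-2.99, -0.16], [-3.1, 3.1]. Speed limits (rad/s): [2.79, 2.79, 3.14, 3.14, 3.14, 3.14].

### API

Orientations are given as [roll, pitch, yaw] about the fixed x, y, z axes, in that order (R = Rz(yaw) Ry(pitch) Rx(roll)).
In Python, from rig import * gives the robot as it stands.
- The arm moves only by the tool send_rows, never from a script. Its argument "rows" is a list of rows, each a list of 7 numbers: the turn, a rotation vector about the world's x, y, z in degrees, then the shift along the world's x, y, z in mm, then the finger opening in mm, from 0 to 85.4. In form: [[rx, ry, rz, dx, dy, dz, claw], ...]. A call has 1 to 12 rows; each row is the pose to reach, as a shift and turn from the pose commanded when the call began; what a row does not reach only later rows make up. A row lasts 1/10 s, in which the tool goes at most 50 mm and 8.59 degrees, less where a joint would pass 70% of its speed; a pose out of reach is approached as far as the arm can. A call with a gripper value outside its range is refused whole. The fingers move at their own pace and stop on an object; "force" is the grip in N (left out, the last holds). Time passes only in rows, so rows that repeat a pose let the fingers close. It gives the time, the measured TCP pose, the force, the opening and the grip force at its end, in the units of the state.
- observe(): the state, without advancing time (a new reading comes with each control period).
- snapshot(name): name is "side" or "top" or "wrist"; returns the picture (420x560x3 uint8, red, green, blue); there is no depth.
- get_calibration(name): a dict with "fovy" (degrees; the focal length in pixels is half the picture's height over the tangent of half this angle, whatever the lens; pixels are square), "cx", "cy" (the principal point, pixels), "xyz" and "orientation" of the camera in the world. Camera axes: x right, y down, z forward; pixel columns grow to the right and rows downward; lengths in m; the calibration is good to about 2 mm. A picture is of the moment at which its call begins: read the wrist's pose just before it. get_calibration takes no time and is no camera call; for the wrist camera it gives the pose at the moment of the call.
- hand_in(): hands the job in; it is judged then, once.
The state is a dict: "time": time; "q": joint angles; "qd": joint speeds; "tau": joint torques, N m; "position": TCP position; "tool_rot": TCP orientation; "wrist_force": force on the tool from outside, world axes, zero at the start; "ft_torque": the same for the moment, N m; "opening": finger opening in m; "finger_force": force on a finger pad.
Only numpy, scipy, OpenCV 4.12 (cv2) and the standard library are available. Lean on these libraries where they do the work, as an engineer would, in place of code of your own. Each camera call takes 0.05 s, during which the arm holds its last target. There are 200 camera calls.

## Working session

There is one attempt and no reset: what is moved stays moved. The work goes in short steps, Python scripts to look and compute and a tool call to move; the robot and the scene stay as the last step left them, time stands still between calls to the robot, and variables do not carry over. Pictures are saved under pics/ and viewed, at most 10 in all, crops included, and the job is handed in when it is done.

Besides the shell and the picture viewer there is one more tool, called as name(argument=value, ...) on one line, values as JSON. send_rows: Moves the arm, as the interface text tells. Its arguments: {"type":"object","properties":{"rows":{"type":"array","items":{"type":"array","items":{"type":"number"}}},"force":{"type":"number"}},"required":["rows"]}

```bash
ls; mkdir -p pics
python3 - <<'E'
from rig import *
import cv2
for n in ("side","top"):
    c=get_calibration(n); print(n,c)
    cv2.imwrite(f"pics/{n}0.png",snapshot(n)[:,:,::-1])
s=observe(); print(s['position'],s['tool_rot'],s['opening'],s['wrist_force'],s['time'])
try: print(finger_overhang)
except Exception as e: print(e)
E
```

```text
pics
side {'fovy': 46.92824397070075, 'cx': 275.91750789173204, 'cy': 209.1203482264972, 'xyz': array([ 0.0566526 , -0.5969435 ,  0.79888079]), 'orientation': array([-2.26156373,  0.02275115, -0.67691615])}
top {'fovy': 56.90873568523551, 'cx': 279.0359444636576, 'cy': 212.63284666620294, 'xyz': array([0.46693345, 0.09157521, 0.99308014]), 'orientation': array([-3.00262036, -0.01881128, -1.56958941])}
[0.28157765 0.55741611 0.24131842] [ 3.13961907e+00 -1.14462392e-04 -4.67941259e-01] 0.08548702759974404 [-0.00178188 -0.1444539  -0.14895401] 0.1
0.011
```

View pics/side0.png

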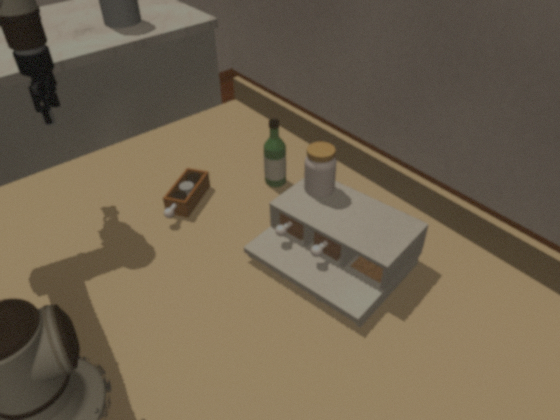

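View pics/top0.png

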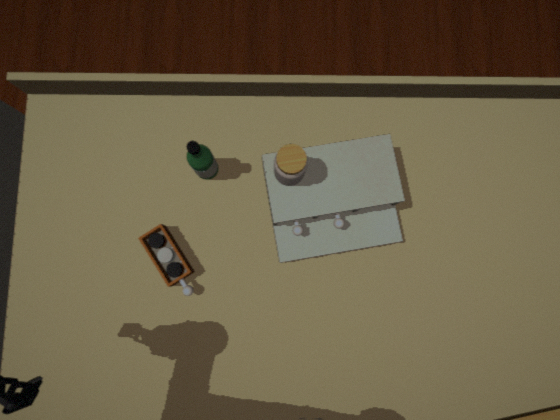

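```bash
cat > h.py <<'E'
from rig import *
import cv2, numpy as np
from scipy.spatial.transform import Rotation as R
def cam(n):
    c=get_calibration(n); f=210/np.tan(np.radians(c['fovy'])/2)
    return c, f, R.from_euler('xyz',c['orientation']).as_matrix()
def ray(n,px,z,C=None):
    c,f,M=C or cam(n)
    px=np.atleast_2d(px).astype(float)
    d=np.c_[(px[:,0]-c['cx'])/f,(px[:,1]-c['cy'])/f,np.ones(len(px))]@M.T
    o=np.array(c['xyz']); return o+d*((z-o[2])/d[:,2])[:,None]
def proj(n,P,C=None):
    c,f,M=C or cam(n)
    p=(np.atleast_2d(P)-c['xyz'])@M
    return np.c_[f*p[:,0]/p[:,2]+c['cx'],f*p[:,1]/p[:,2]+c['cy']]
E
python3 - <<'E'
from h import *
im=cv2.imread('pics/top0.png'); side=cv2.imread('pics/side0.png')
hsv=cv2.cvtColor(im,cv2.COLOR_BGR2HSV)
print('hsv rim',hsv[240:262,143:152:3][::6].tolist(),'counter',hsv[300,300],'board',hsv[180,340],hsv[235,320])
a=cv2.resize(im[125:275,255:415],None,fx=5,fy=4,interpolation=cv2.INTER_CUBIC)
a=cv2.resize(im[125:275,255:415],None,fx=3,fy=3,interpolation=cv2.INTER_CUBIC)
b=cv2.resize(im[210:310,130:210],None,fx=4,fy=4,interpolation=cv2.INTER_CUBIC)
h=450; out=np.zeros((h,800,3),np.uint8); out[:450,:480]=a; out[:400,480:800]=b
out=cv2.convertScaleAbs(out,alpha=1.6); cv2.imwrite('pics/crop1.png',out)
E
```

```text
hsv rim [[[9, 194, 46], [16, 109, 49], [167, 50, 36]], [[15, 137, 123], [11, 155, 69], [7, 153, 30]], [[23, 76, 131], [18, 105, 126], [14, 187, 94]], [[23, 82, 133], [25, 78, 130], [21, 87, 132]]] counter [ 24  76 128] board [ 39  24 137] [ 42  24 139]
```

View pics/crop1.png

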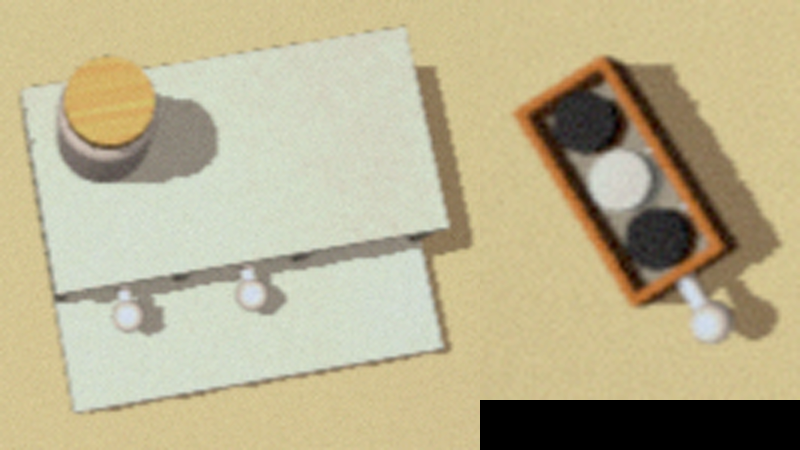

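The crop shows the shelf's corners: upper board (22,88), (407,27), (448,227), (57,297), and lower front (76,411), (444,350). The bin rim corners are (515,112), (605,58), (732,242), (638,302), with the knob at (710,322). The empty bay is the right-hand one, at rack y = -100.

Run:
```python
from h import *
T=cam('top')
def pa(p): return (np.array(p,float)+.5)/3-.5+[255,125]
def pb(p): return (np.array(p,float)+.5-[480,0])/4-.5+[130,210]
def fit(L,W,n):
    L=np.array(L);W=np.array(W); l=L-L.mean(0);w=W-W.mean(0)
    a=np.arctan2((l[:,0]*w[:,1]-l[:,1]*w[:,0]).sum(),(l*w).sum())
    t=W.mean(0)-np.array([[np.cos(a),-np.sin(a)],[np.sin(a),np.cos(a)]])@L.mean(0)
    M=np.array([[np.cos(a),-np.sin(a)],[np.sin(a),np.cos(a)]])
    print(n,'origin mm',(t*1e3).round(1),'yaw deg',np.degrees(a).round(2),'resid mm',((W-(L@M.T+t))*1e3).round(1).tolist())
up=ray('top',pa([(22,88),(407,27),(448,227),(57,297)]),.112,T)[:,:2]
lo=ray('top',pa([(76,411),(444,350)]),.04,T)[:,:2]
kn=ray('top',pa([(127,315),(252,294)]),.074,T)[:,:2]
fit([(.165,.155),(.165,-.155),(0,-.155),(0,.155),(-.09,.155),(-.09,-.155),(-.022,.1),(-.022,0)],np.r_[up,lo,kn],'rack')
r=ray('top',pb([(515,112),(605,58),(732,242),(638,302)]),.05,T)[:,:2]
k=ray('top',pb([(710,322)]),.034,T)[:,:2]
fit([(.07,.032),(.07,-.032),(-.07,-.032),(-.07,.032),(-.102,0)],np.r_[r,k],'bin')
```

```text
rack origin mm [592.8 -64.4] yaw deg 9.79 resid mm [[-0.3, -1.1], [-1.0, -0.1], [1.0, 2.3], [-1.8, -0.9], [1.6, -1.7], [-0.7, 0.4], [0.5, 1.2], [0.7, -0.2]]
bin origin mm [496.8 349.1] yaw deg 33.93 resid mm [[-0.5, -0.5], [-3.2, -0.1], [2.3, -2.4], [2.6, -0.9], [-1.3, 3.8]]
```

send_rows(rows=[[0, 0, 8, 25, -27, 0, 85], [0, 0, 16, 51, -54, 0, 85], [0, 0, 24, 76, -81, 0, 85], [0, 0, 32, 102, -109, 0, 85], [0, 0, 40, 127, -136, 0, 85], [0, 0, 48, 152, -163, 0, 85], [0, 0, 56, 178, -190, 0, 85], [0, 0, 60.7, 203, -217, 0, 85], [0, 0, 60.7, 203, -217, 0, 85], [0, 0, 60.7, 203, -217, 0, 85], [0, 0, 60.7, 203, -217, 0, 85], [0, 0, 60.7, 203, -217, 0, 85]], force=80)

```text
time: 1.3
position: [0.4841, 0.3417, 0.2422]
tool_rot: [-3.142, 0.0, 0.593]
wrist_force: [0.2, -0.1, 0.2]
opening: 0.085
finger_force: 0.0
```

Run:
```python
from h import *
s=observe(); print(s['position'],s['tool_rot'],s['wrist_force'],s['time'],s['q'])
c=get_calibration('wrist'); print(c)
cv2.imwrite('pics/w1.png',snapshot('wrist')[:,:,::-1])
```

```text
[0.48406081 0.34169605 0.24218854] [-3.14152853e+00  2.43608544e-04  5.92883910e-01] [ 0.23498314 -0.08758721  0.17324058] 1.3 [ 8.87685300e-01  3.29789734e-01 -7.50839730e-02 -1.43748366e-04
 -1.16613709e+00  1.27605154e+00]
{'fovy': 65.39643818482662, 'cx': 274.986713924049, 'cy': 212.53087630693597, 'xyz': array([0.55437879, 0.38775234, 0.37495991]), 'orientation': array([ 2.80911402e+00,  1.13953143e-03, -9.77810143e-01])}
```

View pics/w1.png

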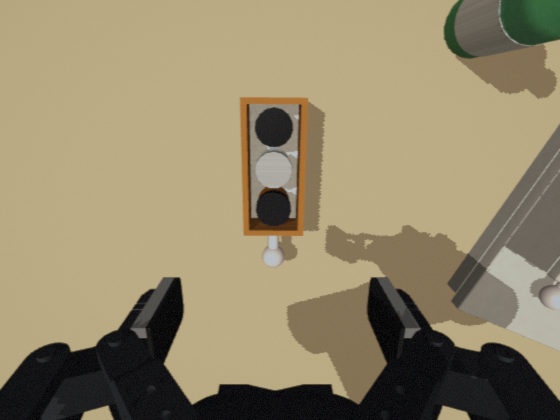

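Wrist view: bin rim corners at (241,98), (307,98), (303,235), (243,235), and the knob at (273,257).

```bash
cat >> h.py <<'E'
def fit(L,W,n):
    L=np.array(L);W=np.array(W)[:,:2]; l=L-L.mean(0);w=W-W.mean(0)
    a=np.arctan2((l[:,0]*w[:,1]-l[:,1]*w[:,0]).sum(),(l*w).sum())
    M=np.array([[np.cos(a),-np.sin(a)],[np.sin(a),np.cos(a)]]); t=W.mean(0)-M@L.mean(0)
    print(n,'origin mm',(t*1e3).round(1),'yaw deg',np.degrees(a).round(2),'resid mm',((W-(L@M.T+t))*1e3).round(1).tolist())
    return t,a
E
python3 - <<'E'
from h import *
im=cv2.imread('pics/w1.png'); hsv=cv2.cvtColor(im,cv2.COLOR_BGR2HSV)
m=((hsv[...,0]<16)&(hsv[...,1]>170)&(hsv[...,2]>90)).astype(np.uint8); m[:80]=0;m[250:]=0;m[:,:220]=0;m[:,320:]=0
ys,xs=np.nonzero(m); print(xs.min(),xs.max(),ys.min(),ys.max())
q=cv2.approxPolyDP(cv2.convexHull(np.c_[xs,ys].astype(np.int32)),6,True)[:,0]; print(q.tolist())
W=cam('wrist')
r=ray('wrist',[(241,98),(307,98),(303,235),(243,235)],.05,W); k=ray('wrist',[(273,257)],.034,W)
print(r,k)
L=[(.07,.032),(.07,-.032),(-.07,-.032),(-.07,.032)]
fit(L,r,'rim'); fit(L+[(-.102,0)],np.r_[r,k],'bin')
E
```

```text
241 306 98 235
[[305, 101], [300, 234], [246, 233], [241, 105], [255, 98]]
[[0.53753215 0.41531828 0.05      ]
 [0.57212925 0.3639977  0.05      ]
 [0.45678637 0.28607277 0.05      ]
 [0.42065121 0.33961898 0.05      ]] [[0.41012432 0.29377941 0.034     ]]
rim origin mm [496.8 351.3] yaw deg 33.57 resid mm [[0.1, -1.3], [-0.7, 0.7], [0.6, 0.2], [-0.1, 0.4]]
bin origin mm [496.4 351. ] yaw deg 33.57 resid mm [[0.5, -1.1], [-0.3, 0.9], [1.0, 0.4], [0.2, 0.6], [-1.3, -0.9]]
```

send_rows(rows=[[0, 0, -0.4, 0, 1, -45, 85], [0, 0, -0.4, 0, 1, -90, 85], [0, 0, -0.4, 0, 1, -135, 85], [0, 0, -0.4, 0, 1, -175, 85], [0, 0, -0.4, 0, 1, -205, 85], [0, 0, -0.4, 0, 1, -218, 85], [0, 0, -0.4, 0, 1, -218, 85], [0, 0, -0.4, 0, 1, -218, 85]])

```text
time: 2.15
position: [0.4854, 0.343, 0.0256]
tool_rot: [-3.141, -0.002, 0.586]
wrist_force: [-0.7, 0.2, 0.5]
opening: 0.0848
finger_force: 0.0
```

send_rows(rows=[[0, 0, 0, 0, 0, 0, 55], [0, 0, 0, 0, 0, 0, 55], [0, 0, 0, 0, 0, 0, 55], [0, 0, 0, 0, 0, 0, 55], [0, 0, 0, 0, 0, 0, 55], [0, 0, 0, 0, 0, 0, 55], [0, 0, 0, 0, 0, 0, 55]], force=80)

```text
time: 2.85
position: [0.4858, 0.3436, 0.027]
tool_rot: [-3.14, -0.005, 0.585]
wrist_force: [-2.9, 1.9, 7.4]
opening: 0.0627
finger_force: 90.6
```

send_rows(rows=[[0, 0, 0, 0, 0, 10, 40], [0, 0, 0, 0, 0, 25, 40], [0, 0, 0, 0, 0, 45, 40], [0, 0, 0, 0, 0, 65, 40], [0, 0, 0, 0, 0, 90, 40], [0, 0, 0, 0, 0, 110, 40], [0, 0, 0, 0, 0, 110, 40], [0, 0, 0, 0, 0, 110, 40]])

```text
time: 3.65
position: [0.4839, 0.341, 0.1335]
tool_rot: [-3.141, 0.002, 0.584]
wrist_force: [0.1, 0.4, -6.2]
opening: 0.063
finger_force: 89.4
```

Run:
```python
from h import *
s=observe(); print(s['position'],s['tool_rot'],s['wrist_force'],s['ft_torque'],s['opening'],s['finger_force'])
im=snapshot('wrist')[:,:,::-1]
cv2.imwrite('pics/w2.png',im)
```

```text
[0.4838615  0.34100358 0.13348934] [-3.14110620e+00  2.04643776e-03  5.83576756e-01] [ 0.12951939  0.35897171 -6.2410985 ] [-0.09078315  0.12433814 -0.02585251] 0.06303805567514378 89.39977526664734
```

View pics/w2.png

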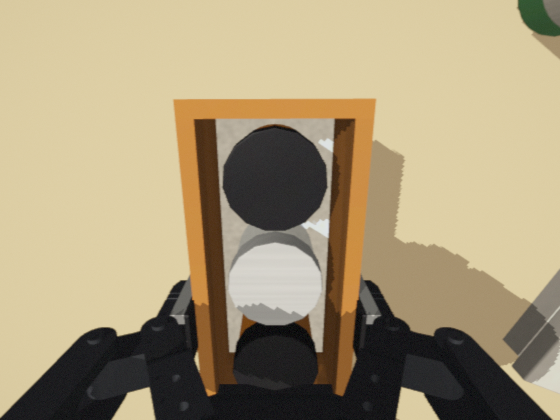

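Wrist view shows the bin held squarely, with back rim corners at (175,100), (375,100) and front ones at (205,393), (343,393). I'll check that it is level and work out the placement.

Run:
```python
from h import *
W=cam('wrist'); c,f,M=W
# rim points: intersect with w=64 mm for depth
P=[]
for a,b in (((175,99),(375,99)),((204,395),(345,395))):
    Z=f*.064/(b[0]-a[0])
    for p in (a,b): P.append(M@[(p[0]-c['cx'])/f*Z,(p[1]-c['cy'])/f*Z,Z]+c['xyz'])
P=np.array(P); print(P.round(4)); print('len',np.linalg.norm(P[0]-P[2]))
r=ray('wrist',[(175,99),(375,99),(345,395),(204,395)],.1565,W)
t,a=fit([(.07,.032),(.07,-.032),(-.07,-.032),(-.07,.032)],r,'bin')
s=observe(); g=s['position'][:2]-t; print('tcp in bin',np.array([[np.cos(a),np.sin(a)],[-np.sin(a),np.cos(a)]])@g, 'tool yaw',np.degrees(s['tool_rot'][2]))
```

```text
[[0.5368 0.413  0.1543]
 [0.5721 0.3596 0.1542]
 [0.4308 0.3432 0.1523]
 [0.466  0.2898 0.1522]]
len 0.12694934563919905
bin origin mm [503.4 352.7] yaw deg 33.37 resid mm [[-7.1, -5.5], [-7.8, -4.4], [6.8, 6.0], [8.1, 3.9]]
tcp in bin [-0.02323155  0.0008346 ] tool yaw 33.438275695463616
```

send_rows(rows=[[0, 0, 0, -5, -5, 15, 40], [0, 0, -2, -14, -20, 30, 40], [0, 0, -4, -24, -45, 45, 40], [0, 0, -6, -34, -75, 55, 40], [0, 0, -8, -42, -108, 60, 40], [0, 0, -10, -45, -142, 60, 40], [0, 0, -12, -45, -176, 60, 40], [0, 0, -15, -45, -210, 60, 40], [0, 0, -18, -45, -244, 60, 40], [0, 0, -20, -45, -278, 60, 40], [0, 0, -22, -45, -312, 60, 40], [0, 0, -23.6, -45, -346, 60, 40]])

```text
time: 4.9
position: [0.4386, -0.0058, 0.1944]
tool_rot: [3.142, 0.001, 0.172]
wrist_force: [1.2, 0.4, -5.9]
opening: 0.0628
finger_force: 89.5
```

send_rows(rows=[[0, 0, 0, 3, -34, 0, 40], [0, 0, 0, 10, -68, 0, 40], [0, 0, 0, 20, -102, 0, 40], [0, 0, 0, 32, -132, 0, 40], [0, 0, 0, 42, -157, 0, 40], [0, 0, 0, 50, -172, 0, 40], [0, 0, 0, 55, -177, 0, 40], [0, 0, 0, 57, -178, 0, 40], [0, 0, 0, 57, -178, 0, 40], [0, 0, 0, 57, -178, 0, 40]])

```text
time: 5.9
position: [0.4963, -0.1814, 0.1943]
tool_rot: [-3.141, 0.001, 0.174]
wrist_force: [-0.3, 0.7, -5.0]
opening: 0.063
finger_force: 89.5
```

Run:
```python
from h import *
s=observe(); print(s['position'],s['tool_rot'],s['wrist_force'],s['ft_torque'],s['opening'],s['q'],s['time'])
W=cam('wrist')
w=snapshot('wrist')[:,:,::-1]; t=snapshot('top')[:,:,::-1]
t2=cv2.resize(t[120:300,250:430],(420,420),interpolation=cv2.INTER_CUBIC)
o=np.zeros((420,800,3),np.uint8); o[:,:380]=w[:,100:480]; o[:,380:]=t2; cv2.imwrite('pics/wt3.png',o)
o_=np.array([.5928,-.0644,0]);a=np.radians(9.79)
Rz=np.array([[np.cos(a),-np.sin(a),0],[np.sin(a),np.cos(a),0],[0,0,1]])
for n,p in dict(walltop_r=(0,-.155,.112),mid=(0,-.05,.112),l=(0,0,.112),br=(.165,-.155,.112)).items(): print(n,(proj('wrist',o_+Rz@p,W)-[100,0]).round(1))
```

```text
[ 0.4962887  -0.18137938  0.1942974 ] [-3.14117827e+00  5.54329066e-04  1.73634410e-01] [-0.34096272  0.74451027 -5.01572614] [0.03189048 0.03840498 0.02258765] 0.06300360333376383 [-4.33170927e-02  2.63420256e-01 -2.99146518e-01 -3.37198546e-04
 -1.00886011e+00  1.78792747e+00] 5.9
walltop_r [[269.3  44.9]]
mid [[91.5 44.4]]
l [[ 6.8 44.1]]
br [[ 306.9 -386.5]]
```

View pics/wt3.png

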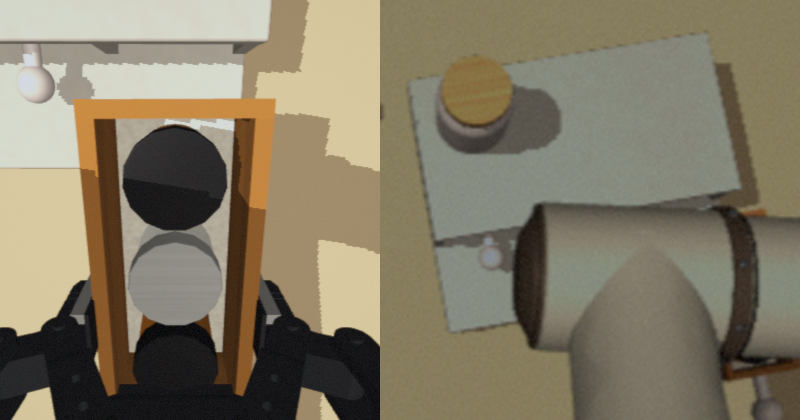

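The wrist picture has the upper board's front-right corner at (270,40), against a predicted (269,45). The bin is square and level, so the rack pose is good to about 2 mm. Next I lower the bin in front of the bay and go in.

send_rows(rows=[[0, 0, 0, 0, -1, -25, 40], [0, 0, 0, 0, -1, -55, 40], [0, 0, 0, 0, -1, -85, 40], [0, 0, 0, 0, -1, -108, 40], [0, 0, 0, 0, -1, -120, 40], [0, 0, 0, 0, -1, -122, 40], [0, 0, 0, 0, -1, -122, 40], [0, 0, 0, 0, -1, -122, 40]])

```text
time: 6.8
position: [0.4981, -0.1832, 0.0737]
tool_rot: [3.141, -0.003, 0.173]
wrist_force: [-0.4, 0.0, -5.4]
opening: 0.0627
finger_force: 89.4
```

send_rows(rows=[[0, 0, 0, 9, 1.5, 0, 40], [0, 0, 0, 20, 3.5, 0, 40], [0, 0, 0, 31, 5.3, 0, 40], [0, 0, 0, 42, 7.2, 0, 40], [0, 0, 0, 53, 9.1, 0, 40], [0, 0, 0, 64, 11, 0, 40], [0, 0, 0, 75, 12.9, 0, 40], [0, 0, 0, 84, 14.5, 0, 40], [0, 0, 0, 89, 15.3, 0, 40], [0, 0, 0, 89, 15.3, 0, 40], [0, 0, 0, 89, 15.3, 0, 40]])

```text
time: 7.9
position: [0.5852, -0.1678, 0.0721]
tool_rot: [-3.141, 0.001, 0.172]
wrist_force: [-0.8, 0.4, -5.4]
opening: 0.0627
finger_force: 89.4
```

send_rows(rows=[[0, 0, 0, 0, 0, -1, 40], [0, 0, 0, 0, 0, -2, 40], [0, 0, 0, 0, 0, -3, 40], [0, 0, 0, 0, 0, -3, 40]])

```text
time: 8.3
position: [0.5855, -0.1679, 0.0692]
tool_rot: [-3.141, 0.0, 0.173]
wrist_force: [-0.3, 0.1, -5.2]
opening: 0.0633
finger_force: 89.4
```

send_rows(rows=[[0, 0, 0, 0, 0, -1, 40], [0, 0, 0, 0, 0, -2, 40], [0, 0, 0, 0, 0, -2, 40]])

```text
time: 8.6
position: [0.5858, -0.1679, 0.0674]
tool_rot: [3.142, -0.0, 0.173]
wrist_force: [-0.2, 0.3, -3.7]
opening: 0.0628
finger_force: 89.8
```

send_rows(rows=[[0, 0, 0, 0, 0, -0.6, 40], [0, 0, 0, 0, 0, -1, 40], [0, 0, 0, 0, 0, -1, 40]])

```text
time: 8.9
position: [0.5858, -0.1679, 0.0671]
tool_rot: [3.141, -0.0, 0.173]
wrist_force: [-3.9, 0.4, 1.4]
opening: 0.0626
finger_force: 90.5
```

send_rows(rows=[[0, 0, 0, 0, 0, 0, 66], [0, 0, 0, 0, 0, 0, 70], [0, 0, 0, 0, 0, 0, 76], [0, 0, 0, 0, 0, 0, 80], [0, 0, 0, 0, 0, 0, 80], [0, 0, 0, 0, 0, 0, 80], [0, 0, 0, 0, 0, 0, 80]])

```text
time: 9.6
position: [0.5858, -0.1679, 0.0663]
tool_rot: [3.142, -0.0, 0.173]
wrist_force: [0.2, -0.7, -0.6]
opening: 0.0801
finger_force: 0.0
```

send_rows(rows=[[0, 0, 0, 0, 0, 10, 80], [0, 0, 0, 0, 0, 25, 80], [0, 0, 0, 0, 0, 50, 80], [0, 0, 0, -20, -3, 85, 80], [0, 0, 0, -55, -9, 125, 80], [0, 0, 0, -90, -15, 145, 80], [0, 0, 0, -112, -20, 150, 80], [0, 0, 0, -112, -20, 150, 80], [0, 0, 0, -112, -20, 150, 80]])

```text
time: 10.5
position: [0.4738, -0.188, 0.2174]
tool_rot: [3.141, -0.002, 0.172]
wrist_force: [-0.2, 0.1, -0.3]
opening: 0.0801
finger_force: 0.0
```

Run:
```python
from h import *
s=observe(); print(s['position'],s['tool_rot'],s['wrist_force'],s['opening'],s['time'])
W=cam('wrist')
w=snapshot('wrist')[:,:,::-1]; cv2.imwrite('pics/w4.png',w)
o_=np.array([.5928,-.0644,0]);a=np.radians(9.79)
Rz=np.array([[np.cos(a),-np.sin(a),0],[np.sin(a),np.cos(a),0],[0,0,1]])
for n,p in dict(corner=(0,-.155,.112),corner2=(0,.05,.112),knob=(-.113,-.1,.074)).items(): print(n,proj('wrist',o_+Rz@p,W).round(1))
```

```text
[ 0.4738343  -0.18801029  0.21742896] [ 3.14093798e+00 -2.16789988e-03  1.72448324e-01] [-0.18147692  0.07037142 -0.26890729] 0.08007296909460633 10.5
corner [[358.   10.6]]
corner2 [[35.4  9.9]]
knob [[272.2 173. ]]
```

View pics/w4.png

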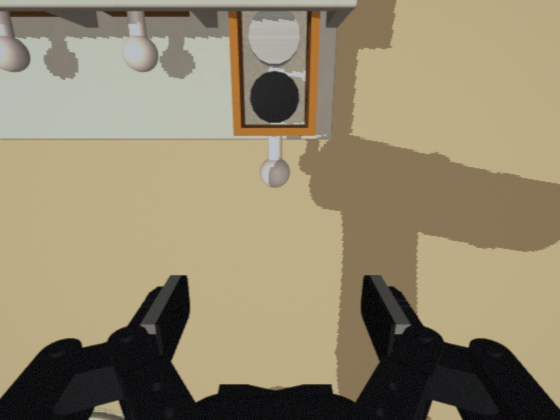

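The bin is part-way in, straight, with its knob at (274.5,172.5). The neighbouring knobs are at (140,53) and (13,54).

Run:
```python
from h import *
W=cam('wrist'); k=ray('wrist',[(274.5,172.5),(140,53),(13,54)],.074,W); 
# bin rim front corners
r=ray('wrist',[(233,136),(317,135)],.09,W)
print(k.round(4),r.round(4)); d=r[0]-r[1]; print('bin yaw',np.degrees(np.arctan2(-d[0],d[1])), 'knobs yaw',np.degrees(np.arctan2(-(k[2]-k[1])[0],(k[2]-k[1])[1])))
a=np.radians(9.79);ex=np.array([np.cos(a),np.sin(a)]);ey=np.array([-ex[1],ex[0]])
for p in k: print('rack',((p[:2]-[.5928,-.0644])@ex*1e3).round(1),((p[:2]-[.5928,-.0644])@ey*1e3).round(1))
print('TCP to knob mm',(k[0,:2]-observe()['position'][:2])*1e3)
```

```text
[[ 0.4995 -0.1839  0.074 ]
 [ 0.573  -0.0669  0.074 ]
 [ 0.5556  0.0287  0.074 ]] [[ 0.5257 -0.1466  0.09  ]
 [ 0.5377 -0.2107  0.09  ]]
bin yaw 10.576252323686715 knobs yaw 10.311565497195069
rack -112.2 -101.9
rack -19.9 0.9
rack -20.8 98.0
TCP to knob mm [25.28986478  3.99013266]
```

send_rows(rows=[[0, 0, 0, 12, 2, -20, 80], [0, 0, 0, 25.5, 4, -50, 80], [0, 0, 0, 25.5, 4, -85, 70], [0, 0, 0, 25.5, 4, -115, 60], [0, 0, 0, 25.5, 4, -140, 60], [0, 0, 0, 25.5, 4, -151, 60], [0, 0, 0, 25.5, 4, -151, 60], [0, 0, 0, 25.5, 4, -151, 60]])

```text
time: 11.35
position: [0.5004, -0.1839, 0.0658]
tool_rot: [3.141, -0.001, 0.173]
wrist_force: [-0.8, -0.7, 0.7]
opening: 0.06
finger_force: 0.0
```

send_rows(rows=[[0, 0, 0, 0, 0, 0, 45], [0, 0, 0, 0, 0, 0, 35], [0, 0, 0, 0, 0, 0, 28], [0, 0, 0, 0, 0, 0, 20], [0, 0, 0, 0, 0, 0, 20], [0, 0, 0, 0, 0, 0, 20], [0, 0, 0, 0, 0, 0, 20], [0, 0, 0, 0, 0, 0, 20]], force=50)

```text
time: 12.15
position: [0.4997, -0.1839, 0.0664]
tool_rot: [3.141, -0.001, 0.173]
wrist_force: [-1.0, 1.2, 6.1]
opening: 0.0233
finger_force: 48.7
```

send_rows(rows=[[0, 0, 0, 4, 0.7, 0.5, 20], [0, 0, 0, 11, 1.9, 0.5, 20], [0, 0, 0, 19, 3.3, 0.5, 20], [0, 0, 0, 27, 4.7, 0.5, 20], [0, 0, 0, 35, 6.1, 0.5, 20], [0, 0, 0, 43, 7.5, 0.5, 20], [0, 0, 0, 51, 8.9, 0.5, 20], [0, 0, 0, 59, 10.3, 0.5, 20], [0, 0, 0, 67, 11.7, 0.5, 20], [0, 0, 0, 74, 13, 0.5, 20], [0, 0, 0, 79, 13.9, 0.5, 20], [0, 0, 0, 79, 13.9, 0.5, 20]])

```text
time: 13.35
position: [0.5747, -0.1708, 0.0664]
tool_rot: [-3.141, 0.008, 0.172]
wrist_force: [-8.5, -1.0, 9.5]
opening: 0.0236
finger_force: 49.1
```

send_rows(rows=[[0, 0, 0, 2, 0.3, 0, 20], [0, 0, 0, 4, 0.7, 0, 20], [0, 0, 0, 6, 1, 0, 20], [0, 0, 0, 8, 1.4, 0, 20], [0, 0, 0, 8, 1.4, 0, 20]])

```text
time: 13.85
position: [0.5819, -0.1695, 0.0664]
tool_rot: [-3.14, 0.01, 0.172]
wrist_force: [-9.8, -2.2, 9.9]
opening: 0.0236
finger_force: 49.2
```

send_rows(rows=[[0, 0, 0, 1.5, 0.3, 0, 20], [0, 0, 0, 3, 0.5, 0, 20], [0, 0, 0, 4.5, 0.8, 0, 20], [0, 0, 0, 6, 1, 0, 20], [0, 0, 0, 6, 1, 0, 20]])

```text
time: 14.35
position: [0.5877, -0.1686, 0.0664]
tool_rot: [-3.14, 0.01, 0.172]
wrist_force: [-10.4, -2.5, 9.9]
opening: 0.0233
finger_force: 49.2
```

send_rows(rows=[[0, 0, 0, 1, 0.2, 0, 20], [0, 0, 0, 2, 0.3, 0, 20], [0, 0, 0, 2, 0.3, 0, 20]])

```text
time: 14.65
position: [0.5896, -0.1683, 0.0664]
tool_rot: [-3.14, 0.01, 0.172]
wrist_force: [-10.3, -1.4, 11.0]
opening: 0.0233
finger_force: 49.2
```

send_rows(rows=[[0, 0, 0, 1, 0.2, 0, 20], [0, 0, 0, 2, 0.3, 0, 20], [0, 0, 0, 2, 0.3, 0, 20]])

```text
time: 14.95
position: [0.59, -0.1682, 0.0664]
tool_rot: [-3.14, 0.014, 0.172]
wrist_force: [-13.5, -1.9, 13.0]
opening: 0.0235
finger_force: 49.4
```

send_rows(rows=[[0, 0, 0, 1, 0.2, 0, 20], [0, 0, 0, 2, 0.3, 0, 20], [0, 0, 0, 2, 0.3, 0, 20]])

```text
time: 15.25
position: [0.59, -0.1682, 0.0663]
tool_rot: [-3.139, 0.018, 0.171]
wrist_force: [-17.4, -2.5, 15.8]
opening: 0.0231
finger_force: 49.6
```

send_rows(rows=[[0, 0, 0, -2, -0.3, 0, 20], [0, 0, 0, -4, -0.7, 0, 20], [0, 0, 0, -4, -0.7, 0, 20]])

```text
time: 15.55
position: [0.59, -0.1682, 0.0664]
tool_rot: [-3.14, 0.009, 0.172]
wrist_force: [-9.4, -1.7, 9.0]
opening: 0.0235
finger_force: 49.1
```

send_rows(rows=[[0, 0, 0, 0, 0, 0, 30], [0, 0, 0, 0, 0, 0, 40], [0, 0, 0, 0, 0, 0, 50], [0, 0, 0, 0, 0, 0, 50], [0, 0, 0, 0, 0, 0, 50], [0, 0, 0, 0, 0, 0, 50]])

```text
time: 16.15
position: [0.5944, -0.1672, 0.0657]
tool_rot: [3.142, 0.0, 0.173]
wrist_force: [0.3, -0.6, 0.1]
opening: 0.0501
finger_force: 0.0
```

send_rows(rows=[[0, 0, 0, -2, 0, 10, 50], [0, 0, 0, -4, -1, 30, 50], [0, 0, 0, -6, -1, 60, 50], [0, 0, 0, -40, -7, 95, 50], [0, 0, 0, -80, -14, 125, 50], [0, 0, 0, -110, -20, 145, 50], [0, 0, 0, -115, -20, 150, 50], [0, 0, 0, -115, -20, 150, 50], [0, 0, 0, -115, -20, 150, 50]])

```text
time: 17.05
position: [0.4798, -0.1872, 0.2156]
tool_rot: [-3.142, -0.0, 0.173]
wrist_force: [0.6, -0.1, -0.2]
opening: 0.05
finger_force: 0.0
```

Run:
```python
from h import *
s=observe(); print(s['position'],s['wrist_force'],s['opening'],s['time'])
np.save('pics/c.npy',0); W=cam('wrist')
w=snapshot('wrist')[:,:,::-1]; t=snapshot('side')[:,:,::-1]
o=np.zeros((420,800,3),np.uint8); o[:,:380]=w[:,0:380]; o[:,380:]=cv2.resize(t[100:310,170:380],(420,420),interpolation=cv2.INTER_CUBIC); cv2.imwrite('pics/wt5.png',o)
```

```text
[ 0.47976137 -0.18719555  0.21561105] [ 0.568197   -0.12354816 -0.18102233] 0.049952432989319034 17.05
```

View pics/wt5.png

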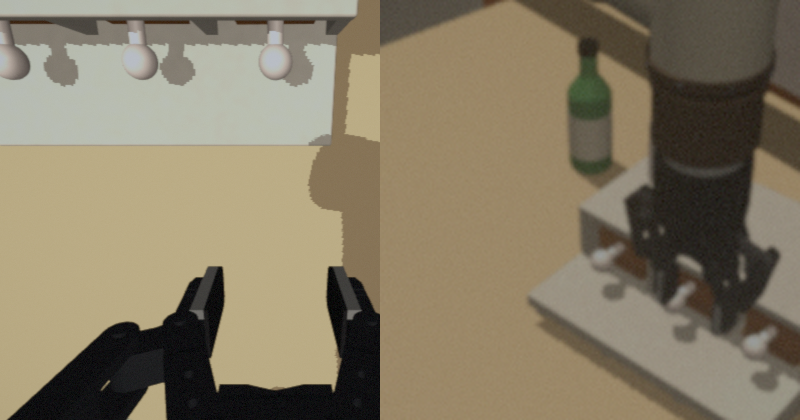

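The wrist view shows the three knobs in line at (12,62), (140,61) and (275,61.5), so the bin is home. The gripper is clear.

```bash
python3 -c "
from rig import *
print(hand_in())"
```

```text
the job is handed in; nothing more can be done
None
```

The spice bin was set down level part-way into the empty bay, then pushed by its knob until it met the back rail; its knob is in line with the other two, nothing else was moved, and the job was handed in at about 17 s.

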